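# Stack up a pulley for pressing out its bush

### The arm

A 6-joint arm with a two-finger parallel gripper is mounted at the origin on the work surface. World frame = base frame: x ahead of the robot, y to its left, z up, the work surface at z = 0. Lengths are in m, angles in degrees, forces in N, time in s.
With the tool pointing down it reaches from about 0.25 to 0.725 m from the base axis. Payload 9.7 kg.
Tool frame: the origin (TCP) lies at the very end of the fingers, on their centre line; the grasp point (between the pads) lies 19 mm behind it (bot.hold_point_z is the distance from the TCP to the grasp point, in m); z points along the fingers, y is the line along which they close (so a half turn about z gives the same grasp; the last joint's range is limited). The gripper opens to 85 mm and grips with 20 to 120 N. Pads are 22 mm wide; open, the fingers measure 114 mm over their backs; the gripper's body (76 mm by 85 mm) begins 54 mm behind the grasp point. The pads swing forward as they close: fully open they stand 13 mm farther back than shut.
Start: joints at [66.005, 4.979, 10.078, 95.1, 0, 90], TCP at [0.224, 0.502, 0.231] pointing down, gripper open.
Joint ranges: [-179.16, 179.16], [-48.56, 103.87], [-65.8, 70.77], [-126.05, 130.52], [-82.76, 87.17], [-180, 180]. Speed limits (degrees/s): [127.2, 127.2, 147.25, 180, 180, 180].

### API

Orientations are given as [roll, pitch, yaw] about the fixed x, y, z axes, in that order (R = Rz(yaw) Ry(pitch) Rx(roll)).
In Python, from workcell import bot gives the robot as it stands.
- The arm moves only by the tool play_rows, never from a script. Its argument "targets" is a list of rows, each an object with "grip": the closure in counts, from 0 (fully open) to 255 (shut); "linear": the shift along the world's x, y, z in cm, a list of three; "delta_rot": the turn, a rotation vector about the world's x, y, z in rad, a list of three. A call has 1 to 10 rows; each row is the pose to reach, as a shift and turn from the pose commanded when the call began; what a row does not reach only later rows make up. A row lasts 1/10 s, in which the tool goes at most 50 mm and 8.59 degrees, less where a joint would pass 70% of its speed; a pose out of reach is approached as far as the arm can. A call with a gripper value outside its range is refused whole. The fingers move at their own pace and stop on an object; "force" is the grip in N (left out, the last holds). Time passes only in rows, so rows that repeat a pose let the fingers close. It gives the time, the measured TCP pose, the force, the opening and the grip force at its end, in the units of the state.
- bot.get_obs(): the state, without advancing time (a new reading comes with each control period).
- bot.camera(name): name is "scene" or "top"; returns a dict with "color" (384x512x3 uint8, red, green, blue), "range_z" (384x512 float32, m along the optical axis (not along the pixel's ray), 0 where there is no reading), "fov_y" (degrees; the focal length in pixels is half the picture's height over the tangent of half this angle, whatever the lens; pixels are square), "cx", "cy" (the principal point, pixels), "world_to_cam" (4x4, takes a point from world to camera coordinates). Camera axes: x right, y up, looking along -z (the intrinsics and any distortion apply to the point x, -y, -z); pixel columns grow to the right and rows downward; lengths in m; the calibration is good to about 2 mm. A picture is of the moment at which its call begins.
- bot.job_done(): hands the job in; it is judged then, once.
Trained networks look in a picture, given as the dict that the camera call returned (one of the last four; its "shot" number tells which), for a name from the list of things; names that differ only in an ending like _2 or _b are one class to them, and where a whole thing is asked for, a point or a joint stands for the part that bears it (a point fixed in the world has none). Each returns a list of dicts, best first, with "conf" (0 to 1); they miss things now and then, are a little off and sometimes report something else, mostly with a low value. They report only what shows in the picture. A call takes as long as a camera call. They do not tell look-alikes from the thing itself.
- bot.search_frame(picture, target): "box" ([left, top, right, bottom] in pixels, round what is visible of it).
- bot.trace(picture, target): "pixels" (384x512 bool, what is visible of it) and "box" ([left, top, right, bottom] in pixels, round what is visible of it).
- bot.pinpoint(picture, target): "pixel" ([column, row] in pixels: a listed point, or the origin of a listed thing).
The state is a dict: "time": time; "q": joint angles; "qd": joint speeds; "joint_efforts": joint torques, N m; "ee_pos": TCP position; "tcp_rot": TCP orientation; "wrist_force": force on the tool from outside, world axes, zero at the start; "torque": the same for the moment, N m; "opening": finger opening in m; "grasp_force": force on a finger pad.
Only numpy, scipy, OpenCV 4.12 (cv2) and the standard library are available. Lean on these libraries where they do the work, as an engineer would, in place of code of your own. Each camera call takes 0.05 s, during which the arm holds its last target. There are 200 camera calls.

### The job

Set up the pulley for pressing out its bush, on the marked steel bed plate: stand the small open cup in the circle at the plate's centre and the two matching tall blocks upright in the outlined rectangles to its left and right, so that the cup stands between them; then lay the pulley, hub up, level across both blocks and centred over the cup; last, stand the drift upright, wide foot down, on the middle of the pulley's hub. Set each thing down rather than dropping it, let go of everything, and leave the low block and the loose bolt where they are.

Things in the scene. Friction and masses are not known exactly. Their poses are not given: they have to be found in the camera images.
- plate: Fixed dark steel plate on the bench, 130 mm (its x) by 180 mm (its y), 12 mm thick, turned by up to 0.3 rad; origin: centre of its underside, z up, y roughly to the robot's left. White marks on top: a circle 48 mm across at the centre and two outlined rectangles, 50 mm along plate x by 28 mm along plate y, centred at plate x = 0, y = +50 mm (left) and -50 mm (right).
- block_a: One of two identical loose bright steel blocks, the tall ones: 50 mm (its x) by 28 mm (its y), 45 mm high, about 0.4 kg; origin at the centre of the underside, z up. Either may go in either rectangle.
- block_b: The other of the two identical tall steel blocks, 50 x 28 mm, 45 mm high; origin at the centre of the underside, z up.
- cup: Loose small round open aluminium cup with straight sides, 48 mm outside diameter, 32 mm high, wall 3 mm, about 0.09 kg, standing mouth up; origin at the centre of the underside, z up.
- pulley: Loose grey cast V-belt pulley lying hub up, about 0.7 kg: rim 140 mm in diameter, 26 mm high, flat underside; the round hub in the middle, 46 mm in diameter, stands from 26 to 56 mm above the underside, its top flat with the brass bush in the middle (31 mm; the drift rests on it and enters nothing). Origin: centre of the underside, z up. Grip it by the hub.
- drift: Loose steel press drift standing on its foot, 66 mm high, about 0.22 kg: round foot 28 mm in diameter up to 16 mm, then (from 20 mm up) a round stem 22 mm in diameter; origin at the centre of the underside, z up.
- low_block: Bystander: a longer, lower steel block, 75 mm (its x) by 28 mm (its y), only 22 mm high, loose; not part of the set-up, to be left alone. Origin at the centre of the underside.
- bolt: Bystander: a loose plated bolt lying on the bench beyond the work, 112 mm long (along its y), head 31 mm, shank 18 mm; origin below its middle at the bench; to be left alone.
Things that resemble listed ones, but are neither listed nor needed, are in the scene too. Leave any turquoise look-alike of the block_a alone.

How it is judged (in metres and radians):
On the way, in this order (a step that is already met when the one before it is completed fails the run):
1. the cup stands in the circle with a tall block in the rectangle on each side of it (horizontal distance between cup and plate below 0.012 m and z of cup in the frame of plate between 0.008 and 0.016 m and angle between cup's own z axis and vertical below 0.06 rad and ((x of block_a in the frame of plate between -0.012 and 0.012 m and y of block_a in the frame of plate between 0.038 and 0.062 m and z of block_a in the frame of plate between 0.008 and 0.016 m and angle between each of block_a, block_b's own z axis and vertical below 0.06 rad and angle between the x axis of each of block_a, block_b and the x axis of plate, either way round below 0.21 rad and x of block_b in the frame of plate between -0.012 and 0.012 m and y of block_b in the frame of plate between -0.062 and -0.038 m and z of block_b in the frame of plate between 0.008 and 0.016 m) or (x of block_a in the frame of plate between -0.012 and 0.012 m and y of block_a in the frame of plate between -0.062 and -0.038 m and z of block_a in the frame of plate between 0.008 and 0.016 m and angle between each of block_a, block_b's own z axis and vertical below 0.06 rad and angle between the x axis of each of block_a, block_b and the x axis of plate, either way round below 0.21 rad and x of block_b in the frame of plate between -0.012 and 0.012 m and y of block_b in the frame of plate between 0.038 and 0.062 m and z of block_b in the frame of plate between 0.008 and 0.016 m))), for 0.2 s.
2. the pulley lies level across both blocks, centred over the cup (all of step 1 and horizontal distance between pulley and plate below 0.012 m and z of pulley in the frame of plate between 0.052 and 0.062 m and angle between pulley's own z axis and vertical below 0.06 rad), for 0.2 s.
At the end, for the whole second after the job is handed in: Cup upright in the circle, a tall block in each rectangle (all within 12 mm; blocks within 12 degrees, in either place); pulley hub up and level on both blocks within 12 mm of the plate's centre; drift upright, foot down, on the hub within 10 mm of its axis; all released and at rest (all of step 2 and horizontal distance between drift and pulley below 0.01 m and z of drift in the frame of plate between 0.107 and 0.119 m and angle between drift's own z axis and vertical below 0.06 rad and linear speed of each of block_a, block_b, cup, pulley, drift below 0.02 m/s); the robot touches nothing.
It fails at once if the low block is knocked or moved more than 20 mm (distance of low_block from where it was at the start of the episode above 0.02 m).
It fails at once if the loose bolt is knocked or moved more than 20 mm (distance of bolt from where it was at the start of the episode above 0.02 m).
It fails at once if a thing being handled is dropped or thrown (faster than 0.6 m/s with no finger on it: a fall of about 18 mm) ((linear speed of block_a above 0.6 m/s and contact force between the fingers and block_a below 0.1 N) or (linear speed of block_b above 0.6 m/s and contact force between the fingers and block_b below 0.1 N) or (linear speed of cup above 0.6 m/s and contact force between the fingers and cup below 0.1 N) or (linear speed of pulley above 0.6 m/s and contact force between the fingers and pulley below 0.1 N) or (linear speed of drift above 0.6 m/s and contact force between the fingers and drift below 0.1 N)).
It also fails if it takes over 128 s, if anything falls off the work surface, if the arm or the gripper's body presses on something with over 40 N, if the wrist force passes 120 N, or if a joint passes its speed limit or range.

## Working session

There is one attempt and no reset: what is moved stays moved. The work goes in short steps, Python scripts to look and compute and a tool call to move; the robot and the scene stay as the last step left them, time stands still between calls to the robot, and variables do not carry over. Pictures are saved under pics/ and viewed, at most 14 in all, crops included, and the job is handed in when it is done.

Besides the shell and the picture viewer there is one more tool, called after ">>>" as name(argument=value, ...) on one line, values as JSON. play_rows: Moves the arm, as the interface text tells. Its arguments: {"type":"object","properties":{"targets":{"type":"array","items":{"type":"object","properties":{"grip":{"type":"number"},"linear":{"type":"array","items":{"type":"number"}},"delta_rot":{"type":"array","items":{"type":"number"}}}}},"force":{"type":"number"}},"required":["targets"]}

```bash
mkdir -p pics; cat > h.py <<'E'
import numpy as np, cv2
from workcell import bot
def cloud(p):
    h,w=p["range_z"].shape; f=h/2/np.tan(np.radians(p["fov_y"])/2)
    v,u=np.mgrid[:h,:w]; d=p["range_z"]
    c=np.stack([(u-p["cx"])/f*d,-(v-p["cy"])/f*d,-d,np.ones_like(d)],-1)
    W=c@np.linalg.inv(p["world_to_cam"]).T
    W=W[...,:3]; W[d==0]=np.nan
    return W
def save(p,n,s=1.5,crop=None):
    im=p["color"][...,::-1]
    if crop: l,t,r,b=crop; im=im[t:b,l:r]
    cv2.imwrite("pics/"+n,cv2.resize(im,None,fx=s,fy=s,interpolation=cv2.INTER_CUBIC))
E
python3 - <<'E'
from h import *
print(bot.get_obs()); 
for n in("top","scene"):
    p=bot.camera(n); save(p,n+"0.png"); np.savez(n+"0.npz",W=cloud(p),c=p["color"]); print(n,{k:v for k,v in p.items() if k not in("color","range_z")})
    W=cloud(p)
    for t in "plate block_a cup pulley drift low_block bolt".split():
        for r in bot.trace(p,t):
            m=r["pixels"]; Q=W[m]; Q=Q[~np.isnan(Q[:,0])]
            z=np.nanpercentile(Q[:,2],95); T=Q[Q[:,2]>z-.006]
            rr=cv2.minAreaRect((T[:,:2]*1000).astype(np.float32))
            print(n,t,round(r["conf"],2),np.round(r["box"]),"z",round(z,3),"rect",np.round(rr[0]),np.round(rr[1]),round(rr[2]))
E
```

```text
{'time': 0.0, 'q': array([ 6.60044281e+01,  5.00945514e+00,  1.00359236e+01,  9.51000827e+01,
       -1.21892764e-03,  8.99987066e+01]), 'qd': array([-0.05008424,  0.03886061,  0.07190423,  0.02140399,  0.00623677,
        0.09111255]), 'joint_efforts': array([-3.69100762e-04, -5.20387459e+01,  4.64800358e+01,  1.64231047e-02,
       -1.09253304e-05, -2.50353355e-05]), 'ee_pos': array([0.22357977, 0.50225794, 0.23061202]), 'tcp_rot': array([-1.79926386e+02,  1.21726485e-03,  1.56005723e+02]), 'wrist_force': array([-0.00265021,  0.33088486,  0.2996746 ]), 'torque': array([-0.06992678, -0.03156208,  0.03644703]), 'grasp_force': 0.0, 'opening': 0.08515577455802696}
top {'fov_y': 42.92961513713509, 'cx': 252.0083657306139, 'cy': 187.35033603459453, 'world_to_cam': array([[ 0.02049514, -0.99955624,  0.02161658, -0.02004225],
       [ 0.99497249,  0.02251156,  0.09758575, -0.56076287],
       [-0.09802907,  0.01950787,  0.99499233, -1.20260032],
       [ 0.        ,  0.        ,  0.        ,  1.        ]]), 'shot': 1}
top plate 0.68 [162. 145. 238. 205.] z 0.018 rect [595. 129.] [130. 179.
[... 1220 characters left out ...]
 block_a 0.56 [405. 228. 435. 255.] z 0.046 rect [402. 344.] [30. 52.] 67
scene block_a 0.53 [246. 104. 253. 128.] z 0.046 rect [ 353. -320.] [51. 24.] 50
scene block_a 0.5 [217. 109. 232. 131.] z 0.046 rect [ 432. -339.] [29. 54.] 5
scene cup 0.59 [181. 125. 196. 145.] z 0.032 rect [ 558. -339.] [50. 45.] 46
scene pulley 0.76 [183. 155. 244. 201.] z 0.056 rect [ 612. -115.] [47. 45.] 89
scene drift 0.74 [348. 267. 363. 300.] z 0.066 rect [591. 351.] [22. 20.] 0
scene drift 0.59 [404. 227. 434. 257.] z 0.046 rect [403. 344.] [30. 51.] 68
scene low_block 0.56 [275. 159. 305. 181.] z 0.023 rect [441. -20.] [32. 76.] 9
scene bolt 0.7 [146. 217. 191. 246.] z 0.029 rect [803.   6.] [ 23. 110.] 26
```

View pics/top0.png

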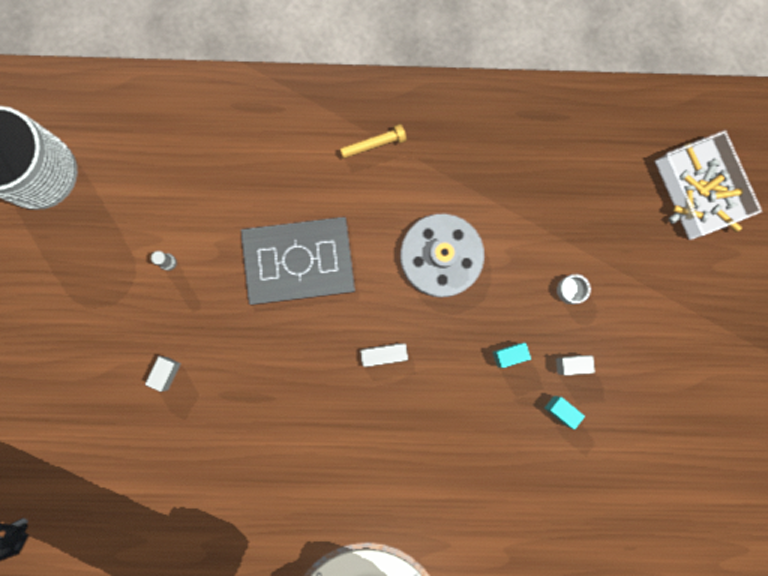

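```bash
python3 - <<'E'
from h import *
c=np.load("top0.npz")["c"]
a=[cv2.resize(c[y:y+60,x:x+70,::-1],(350,300),interpolation=cv2.INTER_CUBIC) for x,y in((80,225),(335,220),(345,165),(85,150))]
cv2.imwrite("pics/crops.png",np.vstack([np.hstack(a[:2]),np.hstack(a[2:])]))
E
```

```text
(no output)
```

View pics/crops.png

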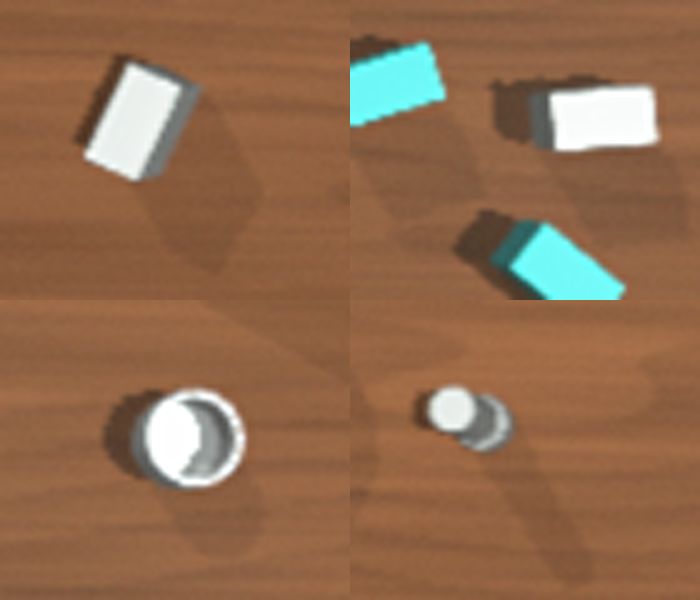

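View pics/scene0.png

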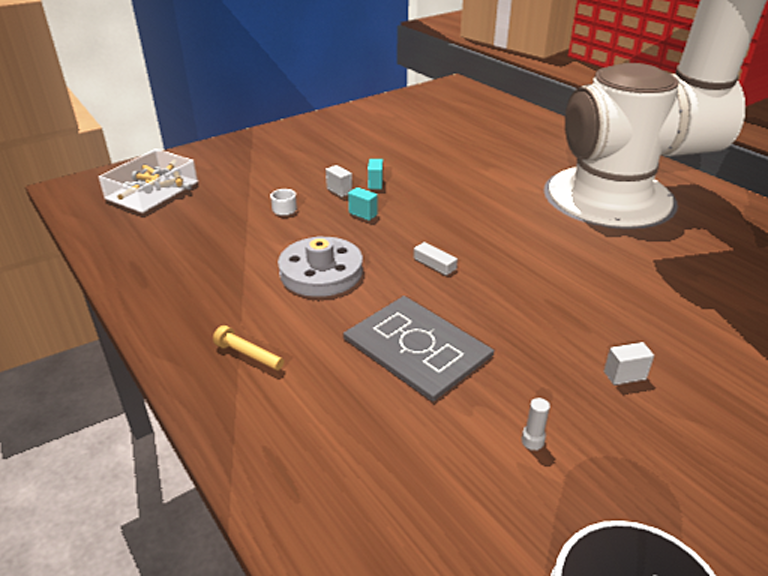

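Blocks seen in the top picture (1.5x pixels):
- White at (162,373) and (577,365).
- Turquoise at (513,355) and (566,412), which are the look-alikes to leave alone.
- The white one at (384,355) is longer and lower, so it is low_block.

The crops confirm that the two white ones are the bright steel tall blocks, 50x28 mm with tops near 46 mm. The cup is at (574,289) and the drift at (162,261). The pulley is at (442,254) and the plate centre at (298,261).

I start with the left block.

>>> play_rows(targets=[{"grip": 0, "linear": [17.7, -15.9, -13], "delta_rot": [0, 0, -1.536]}, {"grip": 0, "linear": [17.7, -15.9, -13], "delta_rot": [0, 0, -1.536]}, {"grip": 0, "linear": [17.7, -15.9, -13], "delta_rot": [0, 0, -1.536]}, {"grip": 0, "linear": [17.7, -15.9, -13], "delta_rot": [0, 0, -1.536]}, {"grip": 0, "linear": [17.7, -15.9, -13], "delta_rot": [0, 0, -1.536]}, {"grip": 0, "linear": [17.7, -15.9, -13], "delta_rot": [0, 0, -1.536]}, {"grip": 0, "linear": [17.7, -15.9, -13], "delta_rot": [0, 0, -1.536]}, {"grip": 0, "linear": [17.7, -15.9, -13], "delta_rot": [0, 0, -1.536]}, {"grip": 0, "linear": [17.7, -15.9, -13], "delta_rot": [0, 0, -1.536]}, {"grip": 0, "linear": [17.7, -15.9, -13], "delta_rot": [0, 0, -1.536]}], force=60)

```text
time: 1.8
ee_pos: [0.4008, 0.3433, 0.1013]
tcp_rot: [-180.0, 0.0, 69.7]
wrist_force: [0.5, 0.5, -1.0]
opening: 0.0854
grasp_force: 0.0
```

>>> play_rows(targets=[{"grip": 0, "linear": [0, 0, -3], "delta_rot": [0, 0, -0.03]}, {"grip": 0, "linear": [0, 0, -6], "delta_rot": [0, 0, -0.03]}, {"grip": 0, "linear": [0, 0, -8], "delta_rot": [0, 0, -0.03]}, {"grip": 0, "linear": [0, 0, -9.3], "delta_rot": [0, 0, -0.03]}, {"grip": 0, "linear": [0, 0, -9.3], "delta_rot": [0, 0, -0.03]}, {"grip": 255, "linear": [0, 0, -9.3], "delta_rot": [0, 0, -0.03]}, {"grip": 255, "linear": [0, 0, -9.3], "delta_rot": [0, 0, -0.03]}, {"grip": 255, "linear": [0, 0, -9.3], "delta_rot": [0, 0, -0.03]}, {"grip": 255, "linear": [0, 0, -9.3], "delta_rot": [0, 0, -0.03]}, {"grip": 255, "linear": [0, 0, -9.3], "delta_rot": [0, 0, -0.03]}])

```text
time: 2.8
ee_pos: [0.4014, 0.3442, 0.0099]
tcp_rot: [179.9, -0.1, 68.3]
wrist_force: [-1.0, -0.3, 5.0]
opening: 0.0495
grasp_force: 63.6
```

>>> play_rows(targets=[{"grip": 255, "linear": [0, 0, 2], "delta_rot": [0, 0, 0]}, {"grip": 255, "linear": [0, 0, 5], "delta_rot": [0, 0, 0]}, {"grip": 255, "linear": [3, -3, 8], "delta_rot": [0, 0, 0.1]}, {"grip": 255, "linear": [6, -5.5, 8], "delta_rot": [0, 0, 0.2]}, {"grip": 255, "linear": [9, -8, 8], "delta_rot": [0, 0, 0.3]}, {"grip": 255, "linear": [12, -10.5, 8], "delta_rot": [0, 0, 0.4]}, {"grip": 255, "linear": [15, -13.5, 8], "delta_rot": [0, 0, 0.5]}, {"grip": 255, "linear": [17.5, -15.5, 8], "delta_rot": [0, 0, 0.527]}, {"grip": 255, "linear": [18.8, -16.5, 8], "delta_rot": [0, 0, 0.527]}, {"grip": 255, "linear": [18.8, -16.5, 8], "delta_rot": [0, 0, 0.527]}])

```text
time: 3.8
ee_pos: [0.5898, 0.1771, 0.0878]
tcp_rot: [-180.0, 0.0, 98.4]
wrist_force: [-0.9, 0.2, -4.5]
opening: 0.0493
grasp_force: 63.9
```

```bash
python3 - <<'E'
from h import *
p=bot.camera("scene"); save(p,"s1.png",4,(220,150,360,290)); o=bot.get_obs(); print(o["ee_pos"],o["tcp_rot"],o["wrist_force"],o["opening"])
# circle on plate from first top/scene pictures: white marks on plate near expected centre
for n in("top","scene"):
    d=np.load(n+"0.npz"); W,c=d["W"],d["c"].astype(int)
    m=(abs(W[...,0]-.5965)<.05)&(abs(W[...,1]-.1295)<.08)&(c.min(-1)>150)
    Q=W[m]; r=cv2.minAreaRect((Q[:,:2]*1000).astype(np.float32)); print(n,len(Q),r)
E
```

```text
[0.58876714 0.17803308 0.08787511] [-1.79941987e+02 -8.38605859e-03  9.84228082e+01] [ 0.08103588 -0.1200331  -4.03446009] 0.048986659234666864
top 383 ((596.193603515625, 130.00289916992188), (68.06354522705078, 133.49017333984375), 8.257351875305176)
scene 389 ((595.728759765625, 129.2703399658203), (72.89495086669922, 133.93115234375), 10.575273513793945)
```

View pics/s1.png

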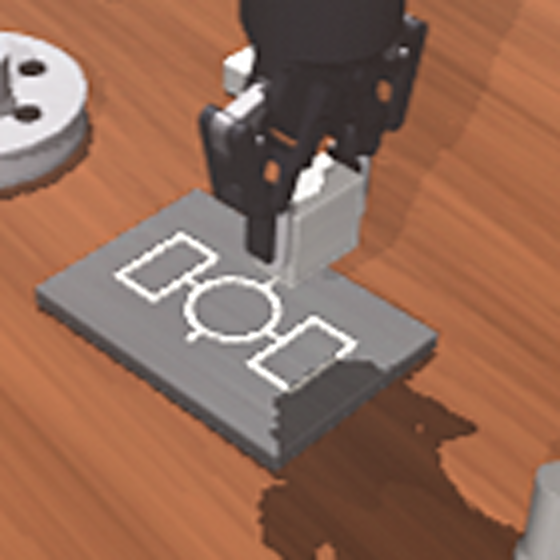

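>>> play_rows(targets=[{"grip": 255, "linear": [0, 0.1, -3], "delta_rot": [0, 0, 0]}, {"grip": 255, "linear": [0, 0.1, -5], "delta_rot": [0, 0, 0]}, {"grip": 255, "linear": [0, 0.1, -6], "delta_rot": [0, 0, 0]}, {"grip": 255, "linear": [0, 0.1, -6.4], "delta_rot": [0, 0, 0]}, {"grip": 255, "linear": [0, 0.1, -6.6], "delta_rot": [0, 0, 0]}, {"grip": 255, "linear": [0, 0.1, -6.6], "delta_rot": [0, 0, 0]}, {"grip": 0, "linear": [0, 0.1, -6.6], "delta_rot": [0, 0, 0]}, {"grip": 0, "linear": [0, 0.1, -6.6], "delta_rot": [0, 0, 0]}, {"grip": 0, "linear": [0, 0.1, -6.6], "delta_rot": [0, 0, 0]}, {"grip": 0, "linear": [0, 0.1, -6.6], "delta_rot": [0, 0, 0]}])

```text
time: 4.85
ee_pos: [0.589, 0.1795, 0.0228]
tcp_rot: [180.0, -0.0, 98.5]
wrist_force: [-0.6, 1.2, 0.0]
opening: 0.0859
grasp_force: 0.0
```

>>> play_rows(targets=[{"grip": 0, "linear": [0, 0, 4], "delta_rot": [0, 0, 0]}, {"grip": 0, "linear": [0, 0, 9], "delta_rot": [0, 0, 0]}, {"grip": 0, "linear": [-15.9, -51.9, 10], "delta_rot": [0, 0, -1.614]}, {"grip": 0, "linear": [-15.9, -51.9, 10], "delta_rot": [0, 0, -1.614]}, {"grip": 0, "linear": [-15.9, -51.9, 10], "delta_rot": [0, 0, -1.614]}, {"grip": 0, "linear": [-15.9, -51.9, 10], "delta_rot": [0, 0, -1.614]}, {"grip": 0, "linear": [-15.9, -51.9, 10], "delta_rot": [0, 0, -1.614]}, {"grip": 0, "linear": [-15.9, -51.9, 10], "delta_rot": [0, 0, -1.614]}, {"grip": 0, "linear": [-15.9, -51.9, 10], "delta_rot": [0, 0, -1.614]}, {"grip": 0, "linear": [-15.9, -51.9, 10], "delta_rot": [0, 0, -1.614]}])

```text
time: 5.85
ee_pos: [0.4707, -0.2048, 0.1202]
tcp_rot: [180.0, -0.0, 29.4]
wrist_force: [2.3, 0.1, 0.3]
opening: 0.0854
grasp_force: 0.0
```

>>> play_rows(targets=[{"grip": 0, "linear": [-3, -11, -2], "delta_rot": [0, 0, -0.38]}, {"grip": 0, "linear": [-3, -11, -2], "delta_rot": [0, 0, -0.38]}, {"grip": 0, "linear": [-3, -11, -2], "delta_rot": [0, 0, -0.38]}, {"grip": 0, "linear": [-3, -11, -2], "delta_rot": [0, 0, -0.38]}, {"grip": 0, "linear": [-3, -11, -2], "delta_rot": [0, 0, -0.38]}])

```text
time: 6.35
ee_pos: [0.4414, -0.3128, 0.0998]
tcp_rot: [-180.0, -0.0, 8.1]
wrist_force: [0.7, 0.3, 0.2]
opening: 0.0857
grasp_force: 0.0
```

>>> play_rows(targets=[{"grip": 0, "linear": [-1.1, -2.7, 0], "delta_rot": [0, 0, -0.037]}, {"grip": 0, "linear": [-1.1, -2.7, -2], "delta_rot": [0, 0, -0.037]}, {"grip": 0, "linear": [-1.1, -2.7, -5.5], "delta_rot": [0, 0, -0.037]}, {"grip": 0, "linear": [-1.1, -2.7, -8], "delta_rot": [0, 0, -0.037]}, {"grip": 0, "linear": [-1.1, -2.7, -9], "delta_rot": [0, 0, -0.037]}, {"grip": 0, "linear": [-1.1, -2.7, -9], "delta_rot": [0, 0, -0.037]}, {"grip": 255, "linear": [-1.1, -2.7, -9], "delta_rot": [0, 0, -0.037]}, {"grip": 255, "linear": [-1.1, -2.7, -9], "delta_rot": [0, 0, -0.037]}, {"grip": 255, "linear": [-1.1, -2.7, -9], "delta_rot": [0, 0, -0.037]}, {"grip": 255, "linear": [-1.1, -2.7, -9], "delta_rot": [0, 0, -0.037]}])

```text
time: 7.35
ee_pos: [0.4315, -0.3404, 0.0114]
tcp_rot: [179.9, -0.1, 5.9]
wrist_force: [-0.0, 1.7, 5.9]
opening: 0.0489
grasp_force: 63.6
```

>>> play_rows(targets=[{"grip": 255, "linear": [0, 0, 2], "delta_rot": [0, 0, 0]}, {"grip": 255, "linear": [0, 0, 6], "delta_rot": [0, 0, 0]}, {"grip": 255, "linear": [0, 0, 10], "delta_rot": [0, 0, 0]}, {"grip": 255, "linear": [17.3, 42, 11], "delta_rot": [0, 0, 1.614]}, {"grip": 255, "linear": [17.3, 42, 11], "delta_rot": [0, 0, 1.614]}, {"grip": 255, "linear": [17.3, 42, 11], "delta_rot": [0, 0, 1.614]}, {"grip": 255, "linear": [17.3, 42, 11], "delta_rot": [0, 0, 1.614]}, {"grip": 255, "linear": [17.3, 42, 11], "delta_rot": [0, 0, 1.614]}, {"grip": 255, "linear": [17.3, 42, 11], "delta_rot": [0, 0, 1.614]}, {"grip": 255, "linear": [17.3, 42, 11], "delta_rot": [0, 0, 1.614]}])

```text
time: 8.35
ee_pos: [0.5642, -0.0144, 0.1178]
tcp_rot: [180.0, -0.0, 66.4]
wrist_force: [0.8, -1.6, -2.7]
opening: 0.0491
grasp_force: 63.6
```

>>> play_rows(targets=[{"grip": 255, "linear": [2.5, 6.0, 0], "delta_rot": [0, 0, 0.5]}, {"grip": 255, "linear": [2.5, 6.0, 0], "delta_rot": [0, 0, 0.5]}, {"grip": 255, "linear": [2.5, 6.0, 0], "delta_rot": [0, 0, 0.5]}, {"grip": 255, "linear": [2.5, 6.0, 0], "delta_rot": [0, 0, 0.5]}, {"grip": 255, "linear": [2.5, 6.0, 0], "delta_rot": [0, 0, 0.5]}, {"grip": 255, "linear": [2.5, 6.0, 0], "delta_rot": [0, 0, 0.5]}])

```text
time: 8.95
ee_pos: [0.5887, 0.0435, 0.1174]
tcp_rot: [-180.0, 0.0, 94.6]
wrist_force: [-0.6, -0.3, -2.8]
opening: 0.0493
grasp_force: 63.6
```

>>> play_rows(targets=[{"grip": 255, "linear": [1.5, 3.6, 0], "delta_rot": [0, 0, 0.068]}, {"grip": 255, "linear": [1.5, 3.6, -3], "delta_rot": [0, 0, 0.068]}, {"grip": 255, "linear": [1.5, 3.6, -6], "delta_rot": [0, 0, 0.068]}, {"grip": 255, "linear": [1.5, 3.6, -8], "delta_rot": [0, 0, 0.068]}, {"grip": 255, "linear": [1.5, 3.6, -9], "delta_rot": [0, 0, 0.068]}, {"grip": 255, "linear": [1.5, 3.6, -9.4], "delta_rot": [0, 0, 0.068]}, {"grip": 255, "linear": [1.5, 3.6, -9.4], "delta_rot": [0, 0, 0.068]}, {"grip": 0, "linear": [1.5, 3.6, -9.4], "delta_rot": [0, 0, 0.068]}, {"grip": 0, "linear": [1.5, 3.6, -9.4], "delta_rot": [0, 0, 0.068]}, {"grip": 0, "linear": [1.5, 3.6, -9.4], "delta_rot": [0, 0, 0.068]}])

```text
time: 9.95
ee_pos: [0.6044, 0.0796, 0.0243]
tcp_rot: [179.9, 0.0, 98.6]
wrist_force: [-0.2, -0.2, -0.3]
opening: 0.0854
grasp_force: 0.0
```

>>> play_rows(targets=[{"grip": 0, "linear": [0, 0, 4], "delta_rot": [0, 0, 0]}, {"grip": 0, "linear": [0, 0, 9], "delta_rot": [0, 0, 0]}, {"grip": 0, "linear": [-4.7, -41.9, 9], "delta_rot": [0, 0, 0]}, {"grip": 0, "linear": [-4.7, -41.9, 9], "delta_rot": [0, 0, 0]}, {"grip": 0, "linear": [-4.7, -41.9, 9], "delta_rot": [0, 0, 0]}, {"grip": 0, "linear": [-4.7, -41.9, 9], "delta_rot": [0, 0, 0]}, {"grip": 0, "linear": [-4.7, -41.9, 9], "delta_rot": [0, 0, 0]}, {"grip": 0, "linear": [-4.7, -41.9, 9], "delta_rot": [0, 0, 0]}, {"grip": 0, "linear": [-4.7, -41.9, 9], "delta_rot": [0, 0, 0]}, {"grip": 0, "linear": [-4.7, -41.9, 9], "delta_rot": [0, 0, 0]}])

```text
time: 10.95
ee_pos: [0.5589, -0.32, 0.114]
tcp_rot: [179.9, 0.0, 98.6]
wrist_force: [0.2, -0.8, 0.4]
opening: 0.0852
grasp_force: 0.0
```

>>> play_rows(targets=[{"grip": 0, "linear": [-0.2, -1.95, 0], "delta_rot": [0, 0, 0]}, {"grip": 0, "linear": [-0.2, -1.95, -3], "delta_rot": [0, 0, 0]}, {"grip": 0, "linear": [-0.2, -1.95, -6], "delta_rot": [0, 0, 0]}, {"grip": 0, "linear": [-0.2, -1.95, -9], "delta_rot": [0, 0, 0]}, {"grip": 0, "linear": [-0.2, -1.95, -10.7], "delta_rot": [0, 0, 0]}, {"grip": 0, "linear": [-0.2, -1.95, -10.7], "delta_rot": [0, 0, 0]}, {"grip": 255, "linear": [-0.2, -1.95, -10.7], "delta_rot": [0, 0, 0]}, {"grip": 255, "linear": [-0.2, -1.95, -10.7], "delta_rot": [0, 0, 0]}, {"grip": 255, "linear": [-0.2, -1.95, -10.7], "delta_rot": [0, 0, 0]}, {"grip": 255, "linear": [-0.2, -1.95, -10.7], "delta_rot": [0, 0, 0]}], force=40)

```text
time: 11.95
ee_pos: [0.5582, -0.3378, 0.0085]
tcp_rot: [179.9, 0.1, 98.6]
wrist_force: [-0.8, 0.4, 6.3]
opening: 0.0474
grasp_force: 41.3
```

>>> play_rows(targets=[{"grip": 255, "linear": [0, 0, 3], "delta_rot": [0, 0, 0]}, {"grip": 255, "linear": [0, 0, 7], "delta_rot": [0, 0, 0]}, {"grip": 255, "linear": [0, 0, 11], "delta_rot": [0, 0, 0]}, {"grip": 255, "linear": [3.8, 46.75, 11.5], "delta_rot": [0, 0, 0]}, {"grip": 255, "linear": [3.8, 46.75, 11.5], "delta_rot": [0, 0, 0]}, {"grip": 255, "linear": [3.8, 46.75, 11.5], "delta_rot": [0, 0, 0]}, {"grip": 255, "linear": [3.8, 46.75, 11.5], "delta_rot": [0, 0, 0]}, {"grip": 255, "linear": [3.8, 46.75, 11.5], "delta_rot": [0, 0, 0]}, {"grip": 255, "linear": [3.8, 46.75, 11.5], "delta_rot": [0, 0, 0]}, {"grip": 255, "linear": [3.8, 46.75, 11.5], "delta_rot": [0, 0, 0]}])

```text
time: 12.95
ee_pos: [0.5857, 0.0135, 0.1212]
tcp_rot: [179.9, 0.0, 98.6]
wrist_force: [0.9, 0.1, -0.6]
opening: 0.0472
grasp_force: 41.7
```

```bash
python3 - <<'E'
from h import *
p=bot.camera("scene"); W=cloud(p); o=bot.get_obs(); print(o["ee_pos"])
for r in bot.trace(p,"block_a"):
    Q=W[r["pixels"]]; Q=Q[~np.isnan(Q[:,0])]; z=np.percentile(Q[:,2],95); T=Q[Q[:,2]>z-.006]
    print(r["conf"],z,cv2.minAreaRect((T[:,:2]*1000).astype(np.float32)))
E
```

```text
[0.58595078 0.02006386 0.12114524]
0.85 0.05786367671316066 ((591.5010986328125, 179.96945190429688), (52.68400955200195, 29.698152542114258), 8.636054992675781)
```

>>> play_rows(targets=[{"grip": 255, "linear": [0.5, 4.5, 0], "delta_rot": [0, 0, 0]}, {"grip": 255, "linear": [0.9, 8.5, 0], "delta_rot": [0, 0, 0]}, {"grip": 255, "linear": [1.0, 11, 0], "delta_rot": [0, 0, 0]}, {"grip": 255, "linear": [1.0, 11, 0], "delta_rot": [0, 0, 0]}, {"grip": 255, "linear": [1.0, 11, -2], "delta_rot": [0, 0, 0]}, {"grip": 255, "linear": [1.0, 11, -4], "delta_rot": [0, 0, 0]}, {"grip": 255, "linear": [1.0, 11, -4], "delta_rot": [0, 0, 0]}])

```text
time: 13.75
ee_pos: [0.5943, 0.1202, 0.0778]
tcp_rot: [-179.8, 0.0, 98.6]
wrist_force: [-1.3, 0.0, -0.1]
opening: 0.0469
grasp_force: 41.7
```

>>> play_rows(targets=[{"grip": 255, "linear": [0.2, 0.95, 0], "delta_rot": [0, 0, 0]}, {"grip": 255, "linear": [0.2, 0.95, 0], "delta_rot": [0, 0, 0]}, {"grip": 255, "linear": [0.2, 0.95, 0], "delta_rot": [0, 0, 0]}])

```text
time: 14.05
ee_pos: [0.5982, 0.1312, 0.0814]
tcp_rot: [179.9, -0.0, 98.6]
wrist_force: [-0.6, 0.1, -1.8]
opening: 0.0471
grasp_force: 41.7
```

>>> play_rows(targets=[{"grip": 255, "linear": [-0.2, -0.15, -2], "delta_rot": [0, 0, 0]}, {"grip": 255, "linear": [-0.2, -0.15, -4], "delta_rot": [0, 0, 0]}, {"grip": 255, "linear": [-0.2, -0.15, -5.3], "delta_rot": [0, 0, 0]}, {"grip": 255, "linear": [-0.2, -0.15, -5.8], "delta_rot": [0, 0, 0]}, {"grip": 255, "linear": [-0.2, -0.15, -6.0], "delta_rot": [0, 0, 0]}, {"grip": 255, "linear": [-0.2, -0.15, -6.05], "delta_rot": [0, 0, 0]}, {"grip": 255, "linear": [-0.2, -0.15, -6.05], "delta_rot": [0, 0, 0]}])

```text
time: 14.75
ee_pos: [0.5961, 0.1296, 0.0206]
tcp_rot: [179.9, -0.0, 98.6]
wrist_force: [-1.6, -0.8, 2.4]
opening: 0.047
grasp_force: 41.9
```

>>> play_rows(targets=[{"grip": 0, "linear": [0, 0, 0], "delta_rot": [0, 0, 0]}, {"grip": 0, "linear": [0, 0, 0], "delta_rot": [0, 0, 0]}, {"grip": 0, "linear": [0, 0, 0], "delta_rot": [0, 0, 0]}, {"grip": 0, "linear": [0, 0, 3], "delta_rot": [0, 0, 0]}, {"grip": 0, "linear": [0, 0, 7], "delta_rot": [0, 0, 0]}, {"grip": 0, "linear": [0, 0, 10], "delta_rot": [0, 0, 0]}, {"grip": 0, "linear": [1.4, -24.5, 10], "delta_rot": [0, 0, 0]}, {"grip": 0, "linear": [1.4, -24.5, 10], "delta_rot": [0, 0, 0]}, {"grip": 0, "linear": [1.4, -24.5, 10], "delta_rot": [0, 0, 0]}, {"grip": 0, "linear": [1.4, -24.5, 10], "delta_rot": [0, 0, 0]}])

```text
time: 15.75
ee_pos: [0.6069, -0.072, 0.1199]
tcp_rot: [180.0, 0.0, 98.6]
wrist_force: [0.4, -0.4, 0.1]
opening: 0.0855
grasp_force: 0.0
```

>>> play_rows(targets=[{"grip": 0, "linear": [0.3, -4.5, 0], "delta_rot": [0, 0, 0]}, {"grip": 0, "linear": [0.3, -4.5, 0], "delta_rot": [0, 0, 0]}, {"grip": 0, "linear": [0.3, -4.5, 0], "delta_rot": [0, 0, 0]}])

```text
time: 16.05
ee_pos: [0.6098, -0.1162, 0.1194]
tcp_rot: [-180.0, -0.0, 98.5]
wrist_force: [0.1, 0.5, 0.5]
opening: 0.0853
grasp_force: 0.0
```

```bash
cat > m.py <<'E'
from h import *
import sys
def meas(cam,names):
    p=bot.camera(cam); W=cloud(p)
    for t in names:
        for r in bot.trace(p,t):
            Q=W[r["pixels"]]; Q=Q[~np.isnan(Q[:,0])]; z=np.percentile(Q[:,2],95); T=Q[Q[:,2]>z-.006]
            rr=cv2.minAreaRect((T[:,:2]*1000).astype(np.float32)); print(cam,t,round(r["conf"],2),round(z,3),np.round(rr[0],1),np.round(rr[1],1),round(rr[2],1))
    return p
E
python3 - <<'E'
from m import *
o=bot.get_obs(); print(o["ee_pos"],o["tcp_rot"])
p=meas("top",["block_a","cup","plate"]); save(p,"t2.png",4,(140,110,340,230))
meas("scene",["block_a","cup"])
E
```

```text
[ 0.60984433 -0.11622182  0.11942573] [-1.79991154e+02 -1.86615301e-02  9.84673052e+01]
top block_a 0.83 0.063 [586.8 176.1] [45.3 27.4] 2.2
top block_a 0.8 0.05 [ 350.6 -321. ] [48.6 27.6] 52.0
top block_a 0.59 0.063 [604.   76.3] [50.2 27.7] 7.9
top cup 0.61 0.047 [595.3 126.8] [45.9 44.1] 44.9
scene block_a 0.89 0.058 [590.9 180. ] [50.3 28.2] 7.1
scene block_a 0.75 0.046 [ 353.7 -320.6] [55.7 27.8] 54.2
scene block_a 0.52 0.046 [ 446.8 -231.2] [30.6 49.1] 18.5
scene cup 0.75 0.044 [596.8 135.8] [48.2 64.2] 6.7
scene cup 0.22 0.014 [598.3 130.1] [133.8 180.4] 8.5
```

View pics/t2.png

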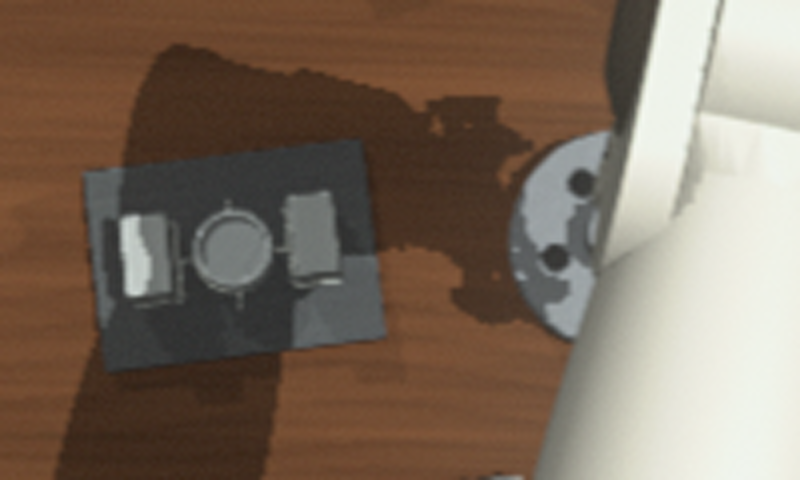

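The picture shows the cup at (232,250) between the two blocks at (147,255) and (313,238), all on their marks. Next is the pulley.

>>> play_rows(targets=[{"grip": 0, "linear": [0, 0, -3], "delta_rot": [0, 0, 0]}, {"grip": 0, "linear": [0, 0, -6], "delta_rot": [0, 0, 0]}, {"grip": 0, "linear": [0, 0, -8], "delta_rot": [0, 0, 0]}, {"grip": 0, "linear": [0, 0, -8.9], "delta_rot": [0, 0, 0]}, {"grip": 0, "linear": [0, 0, -8.9], "delta_rot": [0, 0, 0]}, {"grip": 255, "linear": [0, 0, -8.9], "delta_rot": [0, 0, 0]}, {"grip": 255, "linear": [0, 0, -8.9], "delta_rot": [0, 0, 0]}, {"grip": 255, "linear": [0, 0, -8.9], "delta_rot": [0, 0, 0]}, {"grip": 255, "linear": [0, 0, -8.9], "delta_rot": [0, 0, 0]}, {"grip": 255, "linear": [0, 0, -8.9], "delta_rot": [0, 0, 0]}], force=90)

```text
time: 17.4
ee_pos: [0.6106, -0.1154, 0.0325]
tcp_rot: [179.9, 0.0, 98.6]
wrist_force: [-2.5, -0.3, 6.5]
opening: 0.0439
grasp_force: 92.5
```

>>> play_rows(targets=[{"grip": 255, "linear": [0, 0, 1.5], "delta_rot": [0, 0, 0]}, {"grip": 255, "linear": [0, 0, 4], "delta_rot": [0, 0, 0]}, {"grip": 255, "linear": [0, 0, 7], "delta_rot": [0, 0, 0]}, {"grip": 255, "linear": [0, 0, 10], "delta_rot": [0, 0, 0]}, {"grip": 255, "linear": [-0.2, 3, 11], "delta_rot": [0, 0, 0]}, {"grip": 255, "linear": [-0.4, 7, 11], "delta_rot": [0, 0, 0]}, {"grip": 255, "linear": [-0.6, 11, 11], "delta_rot": [0, 0, 0]}, {"grip": 255, "linear": [-0.9, 15, 11], "delta_rot": [0, 0, 0]}, {"grip": 255, "linear": [-1.1, 19, 11], "delta_rot": [0, 0, 0]}, {"grip": 255, "linear": [-1.3, 22, 11], "delta_rot": [0, 0, 0]}])

```text
time: 18.4
ee_pos: [0.5963, 0.107, 0.1411]
tcp_rot: [-180.0, -0.0, 98.7]
wrist_force: [1.2, -0.2, -6.6]
opening: 0.0436
grasp_force: 92.9
```

>>> play_rows(targets=[{"grip": 255, "linear": [-0.1, 1.7, 0], "delta_rot": [0, 0, 0]}, {"grip": 255, "linear": [-0.15, 2.5, 0], "delta_rot": [0, 0, 0]}, {"grip": 255, "linear": [-0.15, 2.5, 0], "delta_rot": [0, 0, 0]}, {"grip": 255, "linear": [-0.15, 2.5, 0], "delta_rot": [0, 0, 0]}])

```text
time: 18.8
ee_pos: [0.5955, 0.1287, 0.1406]
tcp_rot: [-180.0, 0.0, 98.5]
wrist_force: [0.0, 0.1, -6.3]
opening: 0.0435
grasp_force: 92.9
```

```bash
python3 - <<'E'
from m import *
o=bot.get_obs(); print(o["ee_pos"],o["tcp_rot"],o["wrist_force"])
p=bot.camera("scene"); save(p,"s3.png",4,(200,120,350,270))
W=cloud(p)
r=bot.trace(p,"pulley")[0]; Q=W[r["pixels"]]; Q=Q[~np.isnan(Q[:,0])]
h=np.histogram(Q[:,2],bins=np.arange(.08,.2,.004)); print(h)
E
```

```text
[0.59554542 0.12872441 0.14061127] [-1.79982281e+02  3.08367981e-02  9.85497033e+01] [ 0.01452274  0.05520202 -6.34666092]
(array([   0,    0,    0,    0,    0,    0,   12,  111,  244,  200,   14,
          1,  105, 1585,   36,   31,   32,   28,   29,   32,   88,   98,
          2,    2,    2,    0,    0,    2,    0]), array([0.08 , 0.084, 0.088, 0.092, 0.096, 0.1  , 0.104, 0.108, 0.112,
       0.116, 0.12 , 0.124, 0.128, 0.132, 0.136, 0.14 , 0.144, 0.148,
       0.152, 0.156, 0.16 , 0.164, 0.168, 0.172, 0.176, 0.18 , 0.184,
       0.188, 0.192, 0.196]))
```

View pics/s3.png

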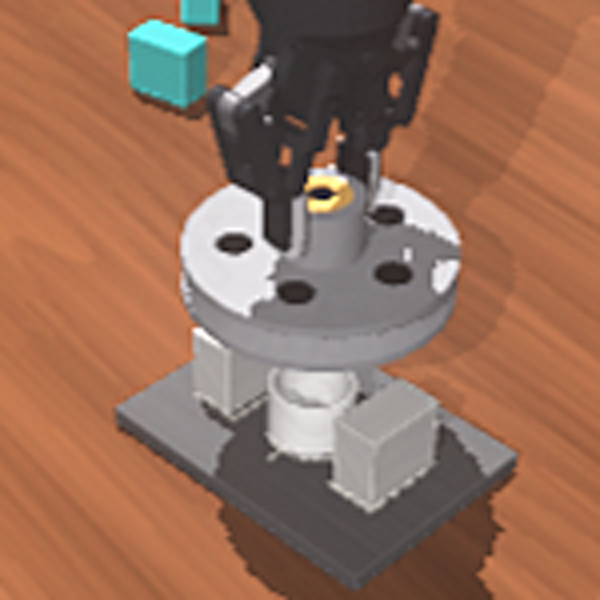

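The picture shows the pulley held level above the cup and blocks, with its hub at (330,210). I lower it now.

>>> play_rows(targets=[{"grip": 255, "linear": [0.1, 0.1, -1.5], "delta_rot": [0, 0, 0]}, {"grip": 255, "linear": [0.1, 0.1, -3], "delta_rot": [0, 0, 0]}, {"grip": 255, "linear": [0.1, 0.1, -4.2], "delta_rot": [0, 0, 0]}, {"grip": 255, "linear": [0.1, 0.1, -4.7], "delta_rot": [0, 0, 0]}, {"grip": 255, "linear": [0.1, 0.1, -5.0], "delta_rot": [0, 0, 0]}, {"grip": 255, "linear": [0.1, 0.1, -5.1], "delta_rot": [0, 0, 0]}, {"grip": 255, "linear": [0.1, 0.1, -5.1], "delta_rot": [0, 0, 0]}])

```text
time: 19.6
ee_pos: [0.5967, 0.1309, 0.0899]
tcp_rot: [180.0, -0.0, 98.6]
wrist_force: [-0.8, 0.3, -5.7]
opening: 0.0435
grasp_force: 92.6
```

>>> play_rows(targets=[{"grip": 255, "linear": [0, -0.1, -0.05], "delta_rot": [0, 0, 0]}, {"grip": 255, "linear": [0, -0.1, -0.1], "delta_rot": [0, 0, 0]}, {"grip": 255, "linear": [0, -0.1, -0.15], "delta_rot": [0, 0, 0]}, {"grip": 255, "linear": [0, -0.1, -0.15], "delta_rot": [0, 0, 0]}])

```text
time: 20.0
ee_pos: [0.5968, 0.1298, 0.0895]
tcp_rot: [179.9, -0.0, 98.6]
wrist_force: [-3.1, -1.0, 6.5]
opening: 0.0434
grasp_force: 93.6
```

>>> play_rows(targets=[{"grip": 0, "linear": [0, 0, 0], "delta_rot": [0, 0, 0]}, {"grip": 0, "linear": [0, 0, 0], "delta_rot": [0, 0, 0]}, {"grip": 0, "linear": [0, 0, 0], "delta_rot": [0, 0, 0]}, {"grip": 0, "linear": [0, 0, 2], "delta_rot": [0, 0, 0]}, {"grip": 0, "linear": [0, 0, 5], "delta_rot": [0, 0, 0]}, {"grip": 0, "linear": [0, 0, 8], "delta_rot": [0, 0, 0]}, {"grip": 0, "linear": [-0.2, 5, 8], "delta_rot": [0, 0, 0]}, {"grip": 0, "linear": [-0.3, 10, 8], "delta_rot": [0, 0, 0]}, {"grip": 0, "linear": [-0.5, 15, 8], "delta_rot": [0, 0, 0]}, {"grip": 0, "linear": [-0.6, 19, 8], "delta_rot": [0, 0, 0]}])

```text
time: 21.0
ee_pos: [0.5901, 0.3223, 0.168]
tcp_rot: [180.0, -0.0, 98.6]
wrist_force: [0.7, -0.3, 0.9]
opening: 0.0854
grasp_force: 0.0
```

>>> play_rows(targets=[{"grip": 0, "linear": [-0.1, 3, 0], "delta_rot": [0, 0, 0]}, {"grip": 0, "linear": [-0.1, 3, 0], "delta_rot": [0, 0, 0]}, {"grip": 0, "linear": [-0.1, 3, -2], "delta_rot": [0, 0, 0]}])

```text
time: 21.3
ee_pos: [0.5902, 0.3511, 0.1502]
tcp_rot: [179.8, -0.1, 98.7]
wrist_force: [0.7, 0.1, -0.2]
opening: 0.0854
grasp_force: 0.0
```

```bash
python3 - <<'E'
from m import *
o=bot.get_obs(); print(o["ee_pos"],o["tcp_rot"])
p=meas("top",["pulley","drift"]); save(p,"t4.png",4,(140,110,340,230))
meas("scene",["pulley","drift","cup"])
E
```

```text
[0.59024769 0.35114566 0.15021211] [ 1.79780154e+02 -7.77668708e-02  9.86859066e+01]
top pulley 0.63 0.116 [595.8 128.9] [45.6 43.2] 46.2
scene pulley 0.83 0.113 [598.1 129.1] [49.2 43. ] 52.8
scene drift 0.78 0.066 [591.  351.1] [20.6 20. ] 9.8
```

View pics/t4.png

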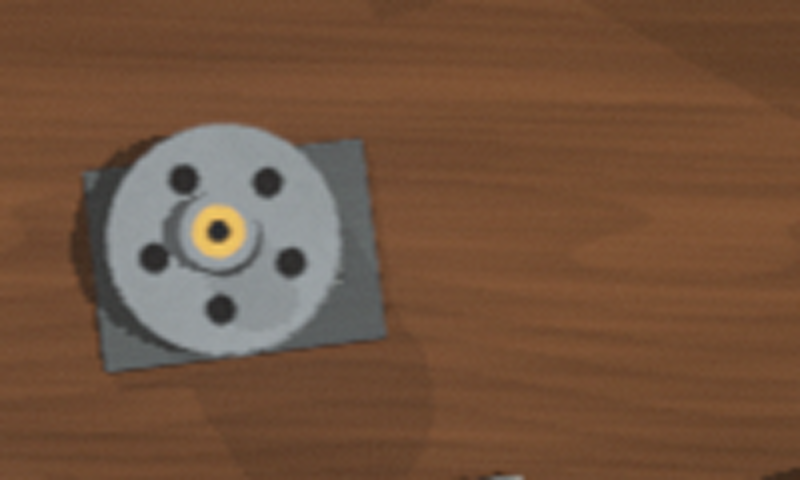

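The picture shows the pulley resting level over the blocks, with its bush at (218,231). The drift is next.

>>> play_rows(targets=[{"grip": 0, "linear": [0, -0.1, -4], "delta_rot": [0, 0, 0]}, {"grip": 0, "linear": [0, -0.1, -8], "delta_rot": [0, 0, 0]}, {"grip": 0, "linear": [0, -0.1, -11], "delta_rot": [0, 0, 0]}, {"grip": 0, "linear": [0, -0.1, -12.2], "delta_rot": [0, 0, 0]}, {"grip": 0, "linear": [0, -0.1, -12.2], "delta_rot": [0, 0, 0]}, {"grip": 255, "linear": [0, -0.1, -12.2], "delta_rot": [0, 0, 0]}, {"grip": 255, "linear": [0, -0.1, -12.2], "delta_rot": [0, 0, 0]}, {"grip": 255, "linear": [0, -0.1, -12.2], "delta_rot": [0, 0, 0]}, {"grip": 255, "linear": [0, -0.1, -12.2], "delta_rot": [0, 0, 0]}, {"grip": 255, "linear": [0, -0.1, -12.2], "delta_rot": [0, 0, 0]}], force=50)

```text
time: 22.65
ee_pos: [0.5898, 0.349, 0.027]
tcp_rot: [179.9, -0.0, 98.6]
wrist_force: [-0.4, -0.5, 2.8]
opening: 0.0203
grasp_force: 48.6
```

>>> play_rows(targets=[{"grip": 255, "linear": [0, 0, 3], "delta_rot": [0, 0, 0]}, {"grip": 255, "linear": [0, 0, 7], "delta_rot": [0, 0, 0]}, {"grip": 255, "linear": [0, 0, 11], "delta_rot": [0, 0, 0]}, {"grip": 255, "linear": [0, 0, 15], "delta_rot": [0, 0, 0]}, {"grip": 255, "linear": [0.1, -4, 15], "delta_rot": [0, 0, 0]}, {"grip": 255, "linear": [0.2, -8, 15], "delta_rot": [0, 0, 0]}, {"grip": 255, "linear": [0.4, -12, 15], "delta_rot": [0, 0, 0]}, {"grip": 255, "linear": [0.5, -16, 15], "delta_rot": [0, 0, 0]}, {"grip": 255, "linear": [0.6, -20, 15], "delta_rot": [0, 0, 0]}, {"grip": 255, "linear": [0.7, -21.95, 15], "delta_rot": [0, 0, 0]}])

```text
time: 23.65
ee_pos: [0.5962, 0.1263, 0.176]
tcp_rot: [-180.0, 0.0, 98.5]
wrist_force: [0.5, 0.8, -2.6]
opening: 0.0196
grasp_force: 49.5
```

>>> play_rows(targets=[{"grip": 255, "linear": [0, 0, 0], "delta_rot": [0, 0, 0]}, {"grip": 255, "linear": [0, 0, 0], "delta_rot": [0, 0, 0]}, {"grip": 255, "linear": [0, 0, 0], "delta_rot": [0, 0, 0]}])

```text
time: 23.95
ee_pos: [0.5964, 0.1301, 0.1758]
tcp_rot: [-180.0, -0.0, 98.6]
wrist_force: [-0.6, -0.8, -2.3]
opening: 0.0199
grasp_force: 49.5
```

```bash
python3 - <<'E'
from m import *
o=bot.get_obs(); print(o["ee_pos"],o["tcp_rot"],o["wrist_force"])
p=bot.camera("scene"); save(p,"s5.png",4,(200,100,350,250))
E
```

```text
[0.59636584 0.13012235 0.17584906] [-1.79979956e+02 -1.48480440e-02  9.86387937e+01] [-0.63505226 -0.76291253 -2.28864906]
```

View pics/s5.png

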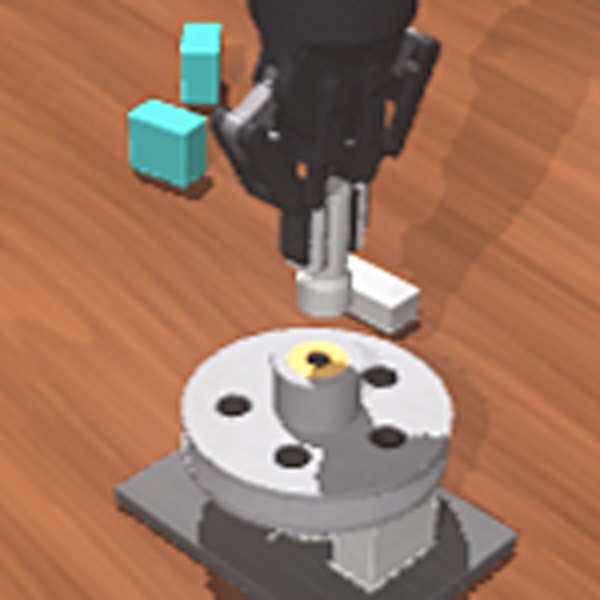

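The picture shows the drift upright at (325,295), directly above the bush at (320,360). I lower it.

>>> play_rows(targets=[{"grip": 255, "linear": [0.05, -0.05, -1.5], "delta_rot": [0, 0, 0]}, {"grip": 255, "linear": [0.05, -0.05, -2.6], "delta_rot": [0, 0, 0]}, {"grip": 255, "linear": [0.05, -0.05, -3.2], "delta_rot": [0, 0, 0]}, {"grip": 255, "linear": [0.05, -0.05, -3.45], "delta_rot": [0, 0, 0]}, {"grip": 255, "linear": [0.05, -0.05, -3.55], "delta_rot": [0, 0, 0]}, {"grip": 255, "linear": [0.05, -0.05, -3.6], "delta_rot": [0, 0, 0]}, {"grip": 255, "linear": [0.05, -0.05, -3.6], "delta_rot": [0, 0, 0]}])

```text
time: 24.7
ee_pos: [0.5971, 0.1288, 0.1405]
tcp_rot: [180.0, -0.0, 98.6]
wrist_force: [0.1, 0.2, -1.4]
opening: 0.0206
grasp_force: 49.5
```

>>> play_rows(targets=[{"grip": 255, "linear": [0, 0, -0.05], "delta_rot": [0, 0, 0]}, {"grip": 255, "linear": [0, 0, -0.1], "delta_rot": [0, 0, 0]}, {"grip": 255, "linear": [0, 0, -0.1], "delta_rot": [0, 0, 0]}])

```text
time: 25.0
ee_pos: [0.5972, 0.1288, 0.14]
tcp_rot: [179.9, -0.0, 98.6]
wrist_force: [-1.1, -0.3, 3.0]
opening: 0.0201
grasp_force: 50.0
```

Contact made. I release, rise and move back.

>>> play_rows(targets=[{"grip": 0, "linear": [0, 0, 0], "delta_rot": [0, 0, 0]}, {"grip": 0, "linear": [0, 0, 0], "delta_rot": [0, 0, 0]}, {"grip": 0, "linear": [0, 0, 0], "delta_rot": [0, 0, 0]}, {"grip": 0, "linear": [0, 0, 0], "delta_rot": [0, 0, 0]}, {"grip": 0, "linear": [0, 0, 2], "delta_rot": [0, 0, 0]}, {"grip": 0, "linear": [0, 0, 5], "delta_rot": [0, 0, 0]}, {"grip": 0, "linear": [0, 0, 9], "delta_rot": [0, 0, 0]}, {"grip": 0, "linear": [0, 0, 12], "delta_rot": [0, 0, 0]}, {"grip": 0, "linear": [-5, 0, 12], "delta_rot": [0, 0, 0]}, {"grip": 0, "linear": [-10, 0, 12], "delta_rot": [0, 0, 0]}])

```text
time: 26.0
ee_pos: [0.4976, 0.129, 0.2587]
tcp_rot: [-180.0, -0.0, 98.6]
wrist_force: [-0.4, 0.8, 1.9]
opening: 0.0855
grasp_force: 0.0
```

>>> play_rows(targets=[{"grip": 0, "linear": [-5, 0, 0], "delta_rot": [0, 0, 0]}, {"grip": 0, "linear": [-10, 0, 0], "delta_rot": [0, 0, 0]}, {"grip": 0, "linear": [-10, 0, 0], "delta_rot": [0, 0, 0]}, {"grip": 0, "linear": [-10, 0, 0], "delta_rot": [0, 0, 0]}])

```text
time: 26.4
ee_pos: [0.3965, 0.1289, 0.2599]
tcp_rot: [179.9, -0.0, 98.6]
wrist_force: [0.6, 0.3, -0.7]
opening: 0.0854
grasp_force: 0.0
```

```bash
python3 - <<'E'
from m import *
p=meas("scene",["pulley","drift","low_block","bolt"]); save(p,"s6.png",4,(200,120,350,270))
E
```

```text
scene pulley 0.96 0.111 [601.2 132.3] [40.8 43.6] 48.7
scene drift 0.72 0.179 [600.  131.9] [17.3 18.1] 12.8
scene low_block 0.6 0.023 [438.8  -8.8] [30.9 53.5] 7.7
scene bolt 0.62 0.029 [803.    6.2] [ 26.2 112.6] 23.2
```

View pics/s6.png

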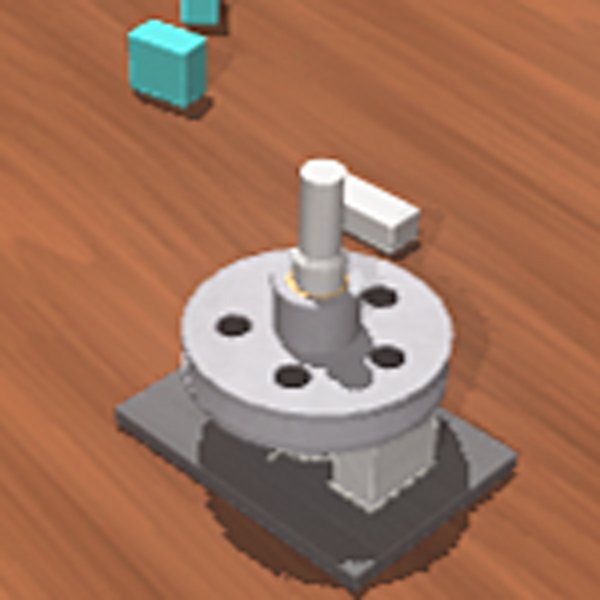

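The drift stands centred on the hub, at (322,220) in the picture, and the pulley is level. The low block is only hidden behind the drift from this view, not moved.

```bash
python3 -c "
from workcell import bot
print(bot.job_done())"
```

```text
the job is handed in; nothing more can be done
None
```

The set-up is finished and handed in at about 26 s of the 128 s, with no verdict reported back: cup and both tall blocks on their marks, pulley level across the blocks, drift upright on the hub, everything released, and the low block and bolt left alone.

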